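# Wax the nickel rivet set and put it back in the crate

## Task

Take the nickel rivet set with the red band out of the crate, dip its head into the leaning green pot until its face sits square on the lubricant puck inside (worn down to an unknown depth, so feel for it) and press lightly for about half a second, never hard. Then stand the set upright in the crate cell with the green pad, lowering it right down before letting go. Leave the other two rivet sets standing in their cells and the loose things on the bench where they are.

Things in the scene. Friction and masses are not known exactly. Their poses are not given: they have to be found in the camera images.
- nickel_set: Bright nickel rivet set with a red band: round bar 180 mm tall, 0.3 kg, standing head down in a crate cell. Origin: centre of its flat working face (underside of the head); z runs up the bar. Head 34 mm diameter, 18 mm high, tapering to a 24 mm bar from 34 mm above the face to the top. Red band 85 to 97 mm above the face. Grip it by its top, from above.
- pot: Green enamel pot fixed leaning 35 deg from vertical, mouth up and towards the robot. Origin: centre of its underside; z: pot axis, out of the mouth. Outer diameter 72, height 100, wall 3 mm. The yellow 60 mm puck inside lies square to the axis, its top 12 to 46 mm above the origin along z (not measured); it gives on a spring (1.4 N + 0.9 N/mm) over 6 mm, then is solid.
- pot_mouth (a point): Centre of the pot's mouth, on its axis, 100 mm from the pot's underside; same axes as the pot.
- crate: Fixed plywood crate, 160 x 160 mm, 60 mm high, walls and floor 6 mm, divided by a cross of 6 mm walls into 2 x 2 cells of 71 mm; cell centres are 38.5 mm from the middle along its x and y. Origin: centre of its underside. Three cells hold one rivet set each, the fourth the green pad.
- green_pad: Green disc 60 mm in diameter, 3 mm thick, fixed on the floor of the cell where the waxed set must go. Origin: centre of its underside, z up; a set stands on its top, 3 mm above.
- brass_set: Brass rivet set, a bystander in the crate, 130 mm tall, otherwise shaped like the nickel one; origin at the centre of its face, z up.
- black_set: Black rivet set with a yellow band, a bystander in the crate, 130 mm tall, otherwise shaped like the nickel one; origin at the centre of its face, z up.
- dolly: Cast iron bucking dolly lying on the bench behind, 85 x 55 x 47 mm, a bystander; origin at the centre of its underside.
- tongs: Steel rivet tongs lying on the bench near the robot, 200 mm long, 14 mm high, a bystander; origin under the pivot, x along the tongs.
- rivet_cup: White enamel cup 80 mm wide and 50 mm high on the bench behind, a bystander; origin at the centre of its underside.
- oil_can: Red can 60 mm wide and 120 mm high at the right of the bench, a bystander; origin at the centre of its underside.
- hammer: Hammer lying at the left of the bench, a bystander; origin at the centre of its underside, x along the handle.
There are look-alikes about, which are no part of the job. Of the things that look like the crate, the middle-sized one is meant.

How it is judged:
On the way, in this order (a step that is already met when the one before it is completed fails the run):
1. the nickel set is held clear above the crate (z of nickel_set in the frame of crate above 0.065 m and contact force between the fingers and nickel_set above 1 N), for 0.1 s.
2. its face presses on the puck (at least 2.5 N), square to the pot within 8 degrees and within 12 mm of the pot's axis across each way, held for 0.35 s (z of nickel_set in the frame of pot below 0.05 m and x of nickel_set in the frame of pot between -0.012 and 0.012 m and y of nickel_set in the frame of pot between -0.012 and 0.012 m and angle between the z axis of nickel_set and the z axis of pot, either way round below 0.14 rad and contact force between nickel_set and pot above 2.5 N and contact force between the fingers and nickel_set above 1 N), for 0.35 s.
3. the set is lowered onto the green pad while still held (face less than 7 mm above the pad's top) (horizontal distance between nickel_set and green_pad below 0.028 m and z of nickel_set in the frame of green_pad below 0.01 m and angle between nickel_set's own z axis and vertical below 0.15 rad and contact force between the fingers and nickel_set above 1 N), for 0.05 s.
At the end, for the whole second after the job is handed in: The nickel set stands released, at rest and upright (within 5.7 degrees) in the cell with the green pad (within 28 mm of the pad's centre, face less than 7 mm above the pad's top); the brass and black sets still stand upright within 30 mm of where they were (horizontal distance between nickel_set and green_pad below 0.028 m and z of nickel_set in the frame of green_pad below 0.01 m and angle between nickel_set's own z axis and vertical below 0.1 rad and linear speed of nickel_set below 0.02 m/s and contact force between the fingers and nickel_set below 0.05 N and angle between each of brass_set, black_set's own z axis and vertical below 0.15 rad and distance of each of brass_set, black_set from where it was at the start of the episode below 0.03 m); the robot touches nothing.
It fails at once if the nickel set is pressed on the pot or its puck with more than 25 N (contact force between nickel_set and pot above 25 N).
It fails at once if the brass or the black set is knocked over or taken away (tilt over 20 degrees or moved over 30 mm) (angle between any of brass_set, black_set's own z axis and vertical above 0.35 rad or distance of any of brass_set, black_set from where it was at the start of the episode above 0.03 m).
It fails at once if a loose thing on the bench (dolly, tongs, cup, can, hammer) is moved by more than 30 mm (distance of any of dolly, tongs, rivet_cup, oil_can, hammer from where it was at the start of the episode above 0.03 m).
It also fails if it takes over 51 s, if anything falls off the work surface, if the arm or the gripper's body presses on something with over 40 N, if the wrist force passes 120 N, or if a joint passes its speed limit or range.

## Robot

A 6-joint arm with a two-finger parallel gripper is mounted at the origin on the work surface. World frame = base frame: x ahead of the robot, y to its left, z up, the work surface at z = 0. Lengths are in m, angles in rad, forces in N, time in s.
With the tool pointing down it reaches from about 0.35 to 0.875 m from the base axis. Payload 4.2 kg.
Tool frame: the origin (TCP) lies on the mounting face of the last link; the fingertips stand 173 mm ahead of it and the grasp point (between the pads) lies 155 mm ahead of it; z points along the fingers, y is the line along which they close (so a half turn about z gives the same grasp; the last joint's range is limited). The gripper opens to 85 mm and grips with 20 to 120 N. Pads are 22 mm wide; open, the fingers measure 114 mm over their backs; the gripper's body (76 mm by 85 mm) begins 54 mm behind the grasp point. The pads swing forward as they close: fully open they stand 13 mm farther back than shut.
Start: joints at [-0.891, 0.385, 0.008, 0, -1.194, -0.259], TCP at [0.255, -0.57, 0.405] pointing down, gripper open.
Joint ranges: [-3.14, 3.14], [-1.21, 2.06], [-1.07, 1.41], [-3.16, 2.05], [-2.99, -0.16], [-3.1, 3.1]. Speed limits (rad/s): [2.79, 2.79, 3.14, 3.14, 3.14, 3.14].

## Interface

Orientations are given as [roll, pitch, yaw] about the fixed x, y, z axes, in that order (R = Rz(yaw) Ry(pitch) Rx(roll)).
In Python, from plant import status, grab_frame, job, models gives the robot as it stands.
- The arm moves only by the tool arm_command, never from a script. Its argument "targets" is a list of rows, each a list of 7 numbers: the shift along the tool's x, y, z in cm, then the turn, a rotation vector about the tool's x, y, z in rad, then the opening, from 0 (shut) to 1 (fully open). A call has 1 to 10 rows; each row is the pose to reach, as a shift and turn from the pose commanded when the call began, along the tool's axes at that moment; what a row does not reach only later rows make up. A row lasts 1/8 s, in which the tool goes at most 62.5 mm and 10.7 degrees, less where a joint would pass 70% of its speed; a pose out of reach is approached as far as the arm can. A call with a gripper value outside its range is refused whole. The fingers move at their own pace and stop on an object; "force" is the grip in N (left out, the last holds). Time passes only in rows, so rows that repeat a pose let the fingers close. It gives the time, the measured TCP pose, the force, the opening and the grip force at its end, in the units of the state.
- status.observe(): the state, without advancing time (a new reading comes with each control period).
- grab_frame(name): name is "side" or "top" or "wrist"; returns a dict with "image" (400x640x3 uint8, red, green, blue), "K" (3x3 intrinsics, pixels), "camera_from_world" (4x4, takes a point from world to camera coordinates); the wrist camera has in their place "tool_from_camera" (4x4, takes a point from camera to tool coordinates, whose origin is the TCP and whose axes are the flange's). Camera axes: x right, y down, z forward; pixel columns grow to the right and rows downward; lengths in m; the calibration is good to about 2 mm. A picture is of the moment at which its call begins: read the wrist's pose just before it. There is no depth.
- job.sign_off(): hands the job in; it is judged then, once.
Trained networks look in the newest picture that a camera, given by its name, has taken for a name from the list of things; names that differ only in an ending like _2 or _b are one class to them, and where a whole thing is asked for, a point or a joint stands for the part that bears it (a point fixed in the world has none). Each returns a list of dicts, best first, with "confidence" (0 to 1); they miss things now and then, are a little off and sometimes report something else, mostly with a low value. They report only what shows in the picture. A call takes as long as a camera call. They do not tell look-alikes from the thing itself.
- models.recognise(thing, camera): "pixel" ([column, row] in pixels, amid what is visible of it).
- models.cut_out(thing, camera): "region" (400x640 bool, what is visible of it) and "pixel" ([column, row] in pixels, amid what is visible of it).
The state is a dict: "time_s": time; "joint_positions": joint angles; "dq": joint speeds; "joint_torque": joint torques, N m; "eef_pos": TCP position; "tool_rot": TCP orientation; "wrist_force": force on the tool from outside, world axes, zero at the start; "wrist_torque": the same for the moment, N m; "gripper_width": finger opening in m; "gripper_force": force on a finger pad.
Only numpy, scipy, OpenCV 4.12 (cv2) and the standard library are available. Lean on these libraries where they do the work, as an engineer would, in place of code of your own. Each camera call takes 0.05 s, during which the arm holds its last target. There are 200 camera calls.

## Working session

There is one attempt and no reset: what is moved stays moved. The work goes in short steps, Python scripts to look and compute and a tool call to move; the robot and the scene stay as the last step left them, time stands still between calls to the robot, and variables do not carry over. Pictures are saved under pics/ and viewed, at most 10 in all, crops included, and the job is handed in when it is done.

Besides the shell and the picture viewer there is one more tool, called after "Emit:" in YAML: its name, and indented under it one key for each argument. arm_command: Moves the arm, as the interface text tells. Its arguments: {"type":"object","properties":{"targets":{"type":"array"},"force":{"type":"number"}},"required":["targets"]}

```bash
mkdir -p pics; ls; python3 - <<'E'
from plant import status, grab_frame, models
import cv2, numpy as np, pickle
s=status.observe(); print({k:np.round(v,3).tolist() for k,v in s.items()})
fr={}
ims=[]
for c in ("top","side"):
    f=grab_frame(c); fr[c]=f
    print(c,np.round(f["K"],1).tolist(),np.round(f["camera_from_world"],3).tolist())
    cv2.imwrite(f"pics/{c}0.png",f["image"][:,:,::-1])
    for t in ("nickel_set","pot","crate","green_pad","brass_set","black_set"):
        print(c,t,[(np.round(d["pixel"]).tolist(),round(d["confidence"],2)) for d in models.recognise(t,c)])
pickle.dump(fr,open("fr.pkl","wb"))
E
```

```text
pics
{'time_s': 0.0, 'joint_positions': [-0.891, 0.386, 0.007, -0.001, -1.194, -0.259], 'dq': [0.001, 0.002, -0.0, -0.0, -0.0, 0.0], 'joint_torque': [0.001, -39.229, 18.84, 4.186, -0.005, 0.0], 'eef_pos': [0.255, -0.57, 0.404], 'tool_rot': [3.139, -0.0, -2.721], 'wrist_force': [-0.395, -0.433, 0.762], 'wrist_torque': [-0.01, 0.015, -0.011], 'gripper_force': 0.0, 'gripper_width': 0.085}
top [[406.7, 0.0, 313.1], [0.0, 406.7, 193.4], [0.0, 0.0, 1.0]] [[-0.015, -1.0, 0.02, 0.005], [-0.994, 0.013, -0.109, 0.533], [0.108, -0.022, -0.994, 1.454], [0.0, 0.0, 0.0, 1.0]]
top nickel_set [([282.0, 171.0], 0.63)]
top pot [([378.0, 171.0], 0.81), ([329.0, 126.0], 0.52)]
top crate [([275.0, 189.0], 0.84), ([213.0, 150.0], 0.82), ([245.0, 268.0], 0.63)]
top green_pad [([262.0, 184.0], 0.65)]
top brass_set [([266.0, 203.0], 0.45)]
top black_set [([286.0, 196.0], 0.54)]
side [[485.5, 0.0, 309.7], [0.0, 485.5, 195.4], [0.0, 0.0, 1.0]] [[-0.804, -0.595, -0.017, 0.457], [-0.42, 0.588, -0.692, 0.286], [0.422, -0.549, -0.722, 1.273], [0.0, 0.0, 0.0, 1.0]]
side nickel_set [([275.0, 201.0], 0.94), ([299.0, 223.0], 0.43)]
side pot [([345.0, 141.0], 0.68)]
side crate [([283.0, 238.0], 0.89), ([189.0, 268.0], 0.73), ([348.0, 310.0], 0.56)]
side green_pad [([267.0, 169.0], 0.72), ([267.0, 241.0], 0.46)]
side brass_set [([291.0, 233.0], 0.61)]
side black_set [([300.0, 219.0], 0.52)]
```

```bash
python3 - <<'E'
import cv2,pickle
fr=pickle.load(open("fr.pkl","rb"))
a=fr["top"]["image"][80:310,170:430,::-1]; b=fr["side"]["image"][60:350,140:440,::-1]
cv2.imwrite("pics/topz.png",cv2.resize(a,None,fx=3,fy=3,interpolation=cv2.INTER_CUBIC)[:600,:780])
cv2.imwrite("pics/sidez.png",cv2.resize(b,None,fx=2.06,fy=2.06,interpolation=cv2.INTER_CUBIC))
E
```

```text
(no output)
```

View pics/topz.png

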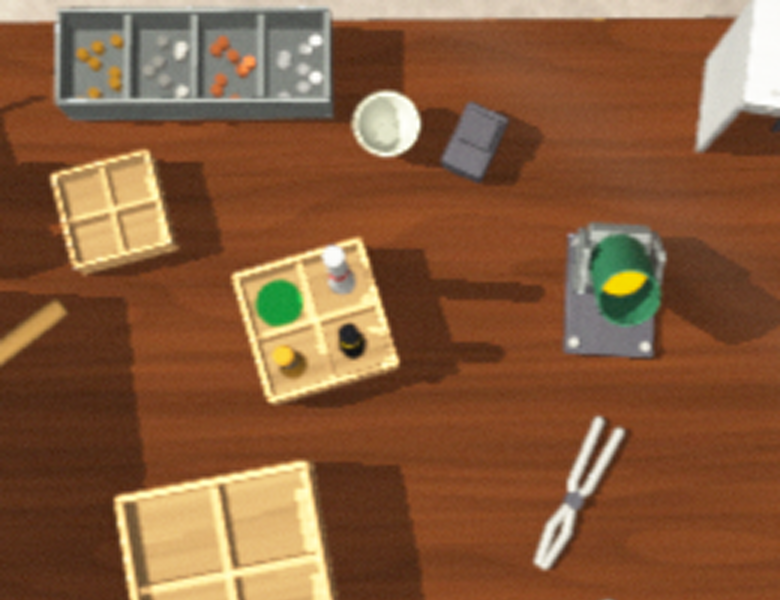

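View pics/sidez.png

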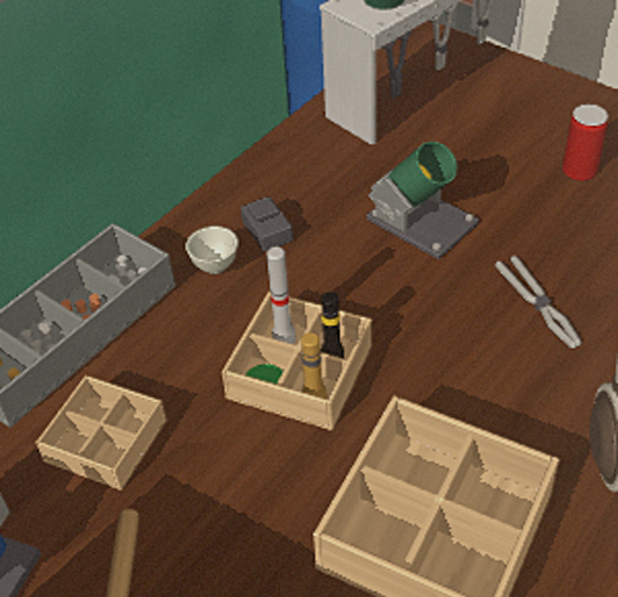

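View pics/side0.png

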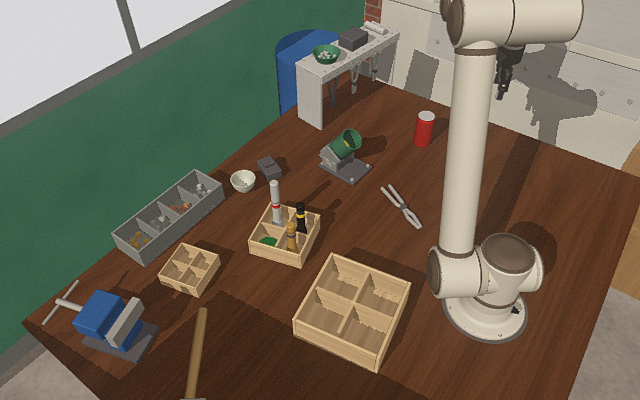

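The scene has three crate look-alikes in the top image: the small empty one at (208,150), the middle one at (275,187) holding the three sets and the pad, and the large empty one at (245,268). The middle one is meant. The nickel set with the red band is in it, with its top at about (281,165) in the top view and (274,182) in the side view. The zoomed top crop shows the same. The pot leans on its bracket at about (378,171).

```bash
cat > h.py <<'E'
import numpy as np, cv2
from scipy.spatial.transform import Rotation as Rn
from scipy.optimize import least_squares, minimize
def cam(f, s=None):
    if "camera_from_world" in f: return f["K"], np.array(f["camera_from_world"])
    T=np.eye(4); T[:3,:3]=Rn.from_euler("xyz",s["tool_rot"]).as_matrix(); T[:3,3]=s["eef_pos"]
    return f["K"], np.linalg.inv(T@np.array(f["tool_from_camera"]))
def proj(c,P):
    K,E=c; p=np.atleast_2d(P)@E[:3,:3].T+E[:3,3]; p=p@np.array(K).T; return p[:,:2]/p[:,2:]
def onz(c,uv,z):
    K,E=c; d=E[:3,:3].T@np.linalg.solve(K,[uv[0],uv[1],1]); o=-E[:3,:3].T@E[:3,3]; return o+d*(z-o[2])/d[2]
def tri(cs,uvs):
    return least_squares(lambda P:np.concatenate([proj(c,P)[0]-u for c,u in zip(cs,uvs)]),[.5,0,.1])
def green(im):
    h=cv2.cvtColor(im,cv2.COLOR_RGB2HSV); m=((h[...,0]>40)&(h[...,0]<95)&(h[...,1]>90)&(h[...,2]>25)).astype(np.uint8)
    return m
E
python3 - <<'E'
from h import *
import pickle
fr=pickle.load(open("fr.pkl","rb")); ct,cs=cam(fr["top"]),cam(fr["side"])
q=[np.array(p)/3+[170,80] for p in [(235,273),(360,240),(397,365),(272,402)]]
C=np.array([onz(ct,p,.06)for p in q]); print("top corners",C.round(3).tolist(),np.linalg.norm(C-np.roll(C,1,0),axis=1))
q2=[np.array(p)/2.06+[140,60] for p in [(226,373),(268,293),(371,320),(333,403)]]
C2=np.array([onz(cs,p,.06)for p in q2]); print("side corners",C2.round(3).tolist(),np.linalg.norm(C2-np.roll(C2,1,0),axis=1)); print(C.mean(0),C2.mean(0))
r=tri([ct,cs],[np.array([332,254])/3+[170,80],np.array([277,253])/2.06+[140,60]]); print("nickel top",r.x,r.fun)
print("pad",onz(ct,np.array([279,303])/3+[170,80],.009))
print("brass",onz(ct,np.array([283,354])/3+[170,80],.136),"black",onz(ct,np.array([348,332])/3+[170,80],.136))
r=tri([ct,cs],[np.array([625,292])/3+[170,80],np.array([437,164])/2.06+[140,60]]); print("mouth",r.x,r.fun)
E
```

```text
top corners [[0.613, 0.229, 0.06], [0.652, 0.079, 0.06], [0.501, 0.037, 0.06], [0.459, 0.185, 0.06]] [0.16076096 0.1542315  0.15696188 0.15385622]
side corners [[0.604, 0.232, 0.06], [0.653, 0.084, 0.06], [0.5, 0.04, 0.06], [0.456, 0.187, 0.06]] [0.15493314 0.15537189 0.15910557 0.15417965]
[0.55617618 0.13245804 0.06      ] [0.55348029 0.13590003 0.06      ]
nickel top [0.61062908 0.10458031 0.18311028] [ 0.40687092  0.61994745 -0.61709089 -0.09654004]
pad [0.58389424 0.18161531 0.009     ]
brass [0.50802671 0.16432196 0.136     ] black [0.53197612 0.0911944  0.136     ]
mouth [ 0.57035164 -0.22626386  0.13248968] [ 0.65227505  1.11700092 -1.19465397 -0.12038595]
```

Middle crate centre is about (0.555, 0.134), yaw 15.5°. The nickel set is at (0.606, 0.105), the pad at (0.583, 0.181), and the pot mouth near (0.570, -0.226, 0.13). I'll go above the pot for a wrist look on the way.

Emit:
arm_command:
  targets:
    - [-36,24.5,-5,0,0,0.15,1]
    - [-36,24.5,-5,0,0,0.15,1]
    - [-36,24.5,-5,0,0,0.15,1]
    - [-36,24.5,-5,0,0,0.15,1]
    - [-36,24.5,-5,0,0,0.15,1]
    - [-36,24.5,-5,0,0,0.15,1]
    - [-36,24.5,-5,0,0,0.15,1]
    - [-36,24.5,-5,0,0,0.15,1]
    - [-36,24.5,-5,0,0,0.15,1]
    - [-36,24.5,-5,0,0,0.15,1]
  force: 80

```text
time_s: 1.95
eef_pos: [0.4832, -0.2007, 0.4545]
tool_rot: [3.141, -0.001, -2.873]
wrist_force: [-0.5, -0.3, -0.4]
gripper_width: 0.0853
gripper_force: 0.0
```

```bash
python3 - <<'E'
from h import *
from plant import status, grab_frame, models
import pickle
s=status.observe(); f=grab_frame("wrist"); pickle.dump((s,f),open("w1.pkl","wb"))
print({k:np.round(s[k],3).tolist() for k in("time_s","joint_positions","eef_pos","tool_rot")})
print(np.round(f["tool_from_camera"],3).tolist(), np.round(f["K"],1).tolist())
fr=pickle.load(open("fr.pkl","rb"))
c=cam(f,s); print("mouth px",proj(c,[.57,-.226,.132]),"nickel",proj(c,[.606,.105,.186]))
cv2.imwrite("pics/w1.png",f["image"][:,:,::-1])
E
```

```text
{'time_s': 1.95, 'joint_positions': [-0.083, 0.177, -0.156, 0.0, -1.239, -1.218], 'eef_pos': [0.483, -0.201, 0.455], 'tool_rot': [3.141, -0.001, -2.873]}
[[-0.001, -0.952, -0.307, 0.079], [1.0, -0.001, -0.001, -0.001], [0.0, -0.307, 0.952, 0.031], [0.0, 0.0, 0.0, 1.0]] [[284.8, 0.0, 319.5], [0.0, 284.8, 202.3], [0.0, 0.0, 1.0]]
mouth px [[278.68989538 254.34908286]] nickel [[560.05092034 378.34251665]]
```

View pics/w1.png

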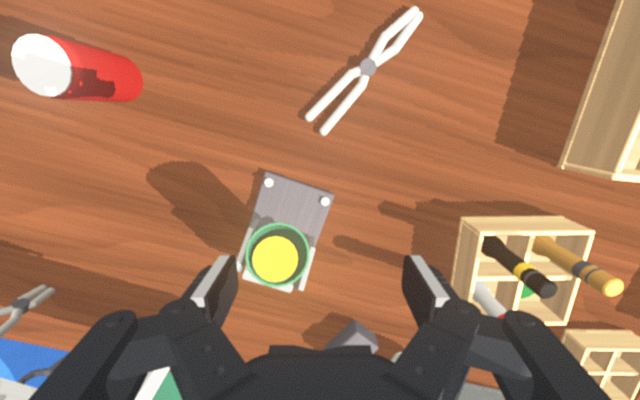

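The wrist view looks almost straight into the pot, with the mouth ring at about (280,256), the yellow puck at (275,259) and the plate bolts at (268,182) and (325,201). I'll fit the pot pose to the silhouettes in all three views.

```bash
cat > fit.py <<'E'
from h import *
import pickle
fr=pickle.load(open("fr.pkl","rb")); s,f=pickle.load(open("w1.pkl","rb"))
V={"top":(fr["top"]["image"],cam(fr["top"]),(378,171)),"side":(fr["side"]["image"],cam(fr["side"]),(345,141)),"wrist":(f["image"],cam(f,s),(279,256))}
th=np.radians(np.arange(0,360,10)); D=np.c_[np.cos(th),np.sin(th)]
def axis(a): t=np.radians(35); return np.array([np.sin(t)*np.cos(a),np.sin(t)*np.sin(a),np.cos(t)])
ph=np.linspace(0,2*np.pi,120)
def ring(M,a,d,r):
    z=axis(a); e=np.array([-np.sin(a),np.cos(a),0]); g=np.cross(z,e)
    return M-d*z+r*(np.cos(ph)[:,None]*e+np.sin(ph)[:,None]*g)
obs={}; puck={}
for n,(im,c,p) in V.items():
    h=cv2.cvtColor(im,cv2.COLOR_RGB2HSV); w=np.zeros(h.shape[:2],bool); r=45; w[p[1]-r:p[1]+r,p[0]-r:p[0]+r]=1
    g=(h[...,0]>42)&(h[...,0]<95)&(h[...,1]>70)&w; y=(h[...,0]>20)&(h[...,0]<35)&(h[...,1]>180)&(h[...,2]>120)&w
    k,l,st,ce=cv2.connectedComponentsWithStats(g.astype(np.uint8)); i=1+st[1:,4].argmax(); ys,xs=np.where(l==i)
    P=np.c_[xs,ys].astype(float); obs[n]=(P@D.T).max(0)+.5*np.abs(D).max(1)*0
    q=np.c_[np.where(y)[1],np.where(y)[0]]; puck[n]=q
    print(n,len(P),P.min(0),P.max(0),"puck",len(q),q.mean(0) if len(q) else None)
def model(M,a,c): 
    return (np.r_[proj(c,ring(M,a,0,.036)),proj(c,ring(M,a,.1,.036))]@D.T).max(0)
use={"top":np.ones(36,bool),"wrist":np.ones(36,bool),"side":(th>np.radians(215))|(th<np.radians(55))}
def res(x): return np.concatenate([(model(x[:3],x[3],V[n][1])-obs[n])[use[n]] for n in V])
r=least_squares(res,[.57,-.226,.132,np.pi],loss="soft_l1"); x=r.x; R=res(x)
print("mouth",x.round(4),"az deg",np.degrees(x[3]),"rms",np.sqrt((R**2).mean())); 
for n in V: print(n,(model(x[:3],x[3],V[n][1])-obs[n]).round(1)[::2])
o=x[:3]-.1*axis(x[3]); print("origin",o,"axis",axis(x[3]))
q=puck["wrist"]; 
for d in range(50,95,5):
    pp=proj(V["wrist"][1],ring(x[:3],x[3],d/1000,.03)); print(d,pp.min(0).round(1),pp.max(0).round(1),q.min(0),q.max(0))
b=[onz(V["wrist"][1],p,.01) for p in((268.5,182.5),(325,201.5))]; e=b[1]-b[0]; print("bolts",b,"az",np.degrees(np.arctan2(e[0],-e[1]))%360, np.degrees(np.arctan2(e[1],e[0]))+90)
E
python3 fit.py
```

```text
top 440 [367. 158.] [389. 188.] puck 82 [377.76829268 174.19512195]
side 562 [329. 129.] [361. 159.] puck 11 [346.27272727 143.        ]
wrist 459 [246. 223.] [308. 285.] puck 0 None
mouth [ 0.5697 -0.2274  0.1304  3.0408] az deg 174.22496683882258 rms 0.6862611234976829
top [ 0.8 -0.1  0.2  0.2  0.1 -0.1 -0.  -0.1  0.1  0.8  0.6  0.4  0.4  0.5
  0.6  1.4  1.8  1. ]
side [ 0.1  0.7  1.2  1.7  2.1  3.3  5.1  6.4  3.6  1.8  0.6 -0.1 -0.6 -0.7
 -0.8 -1.2 -0.8 -0.6]
wrist [ 0.7  0.8 -0.1  0.2  0.7  0.6  0.8  0.7  0.3  0.6  0.6  0.2  0.5  0.7
  0.7  0.6  0.5  0.3]
origin [ 0.6267427  -0.23312783  0.0485228 ] axis [-0.57066534  0.05771485  0.81915204]Traceback (most recent call last):
  File "fit.py", line 29, in <module>
    pp=proj(V["wrist"][1],ring(x[:3],x[3],d/1000,.03)); print(d,pp.min(0).round(1),pp.max(0).round(1),q.min(0),q.max(0))
                                                                                                      ~~~~~^^^
    return umr_minimum(a, axis, None, out, keepdims, initial, where)
ValueError: zero-size array to reduction operation minimum which has no identity
```

```bash
sed -i 's/^for d in range.*/pass/; s/^    pp=proj.*//' fit.py; sed -i 's/h\[...,1\]>180)&(h\[...,2\]>120)/h[...,1]>150)\&(h[...,2]>90)/' fit.py; cat >> fit.py <<'E'
print(cv2.cvtColor(f["image"],cv2.COLOR_RGB2HSV)[259,275])
h=cv2.cvtColor(f["image"],cv2.COLOR_RGB2HSV); m=(h[...,0]>24)&(h[...,0]<36)&(h[...,1]>150); m[:, :240]=0; m[:,312:]=0; m[:220]=0; m[295:]=0
q=np.c_[np.where(m)[1],np.where(m)[0]]; print(len(q),q.min(0),q.max(0),q.mean(0))
for d in range(50,95,8):
    pp=proj(V["wrist"][1],ring(x[:3],x[3],d/1000,.03)); print(d,pp.min(0).round(1),pp.max(0).round(1))
E
python3 fit.py | tail -12
```

```text
wrist [ 0.7  0.8 -0.1  0.2  0.7  0.6  0.8  0.7  0.3  0.6  0.6  0.2  0.5  0.7
  0.7  0.6  0.5  0.3]
origin [ 0.6267427  -0.23312783  0.0485228 ] axis [-0.57066534  0.05771485  0.81915204]
bolts [array([ 0.52552693, -0.26879429,  0.01      ]), array([ 0.53185016, -0.17946596,  0.01      ])] az 175.95099282899292 175.95099282899292
[ 30 139 255]
46 [258 236] [297 266] [284.54347826 245.82608696]
50 [251.7 233.9] [297.9 280.3]
58 [251.8 234.8] [297.1 280.3]
66 [251.9 235.6] [296.3 280.3]
74 [252.  236.5] [295.6 280.3]
82 [252.1 237.3] [294.9 280.3]
90 [252.2 238. ] [294.2 280.3]
```

Emit:
arm_command:
  targets:
    - [-19.4,26.4,3,0,0,0,1]
    - [-19.4,26.4,3,0,0,0,1]
    - [-19.4,26.4,3,0,0,0,1]
    - [-19.4,26.4,3,0,0,0,1]
    - [-19.4,26.4,3,0,0,0,1]
    - [-19.4,26.4,3,0,0,0,1]
    - [-19.4,26.4,3,0,0,0,1]
    - [-19.4,26.4,3,0,0,0,1]

```text
time_s: 3.0
eef_pos: [0.5999, 0.1048, 0.425]
tool_rot: [-3.141, -0.0, -2.873]
wrist_force: [0.2, 0.2, 0.1]
gripper_width: 0.0856
gripper_force: 0.0
```

```bash
python3 - <<'E'
from h import *
from plant import status, grab_frame, models
import pickle
s=status.observe(); f=grab_frame("wrist"); pickle.dump((s,f),open("w2.pkl","wb"))
print({k:np.round(s[k],3).tolist() for k in("time_s","joint_positions","eef_pos","tool_rot")})
c=cam(f,s); print("nickel",proj(c,[.61,.105,.186]))
for t in("nickel_set","green_pad"):
  print(t,[(d["pixel"],d["confidence"],) for d in models.recognise(t,"wrist")])
cv2.imwrite("pics/w2.png",f["image"][:,:,::-1])
E
```

```text
{'time_s': 3.0, 'joint_positions': [0.438, 0.344, -0.001, 0.0, -1.225, -1.74], 'eef_pos': [0.6, 0.105, 0.425], 'tool_rot': [-3.141, -0.0, -2.873]}
nickel [[317.38554709 228.81332962]]
nickel_set [([315.3, 203.5], 0.89)]
green_pad [([376.5, 172.7], 0.66)]
```

View pics/w2.png

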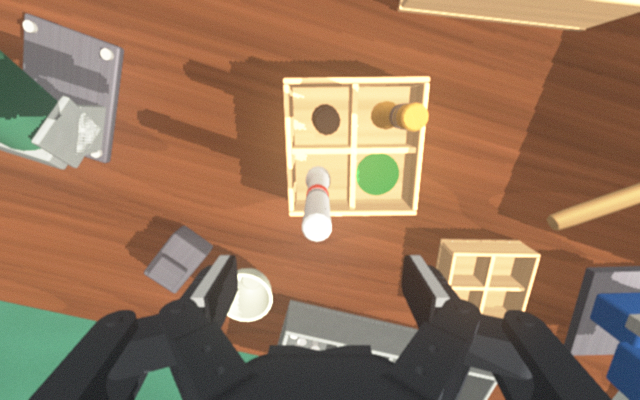

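The bar's top shows at about (317,229), exactly where I predicted, so it stands at (0.610, 0.105). The pad is at (377,174). Descend and grip.

Emit:
arm_command:
  targets:
    - [-1.0,-0.3,3,0,0,0,1]
    - [-1.0,-0.3,7,0,0,0,1]
    - [-1.0,-0.3,10.3,0,0,0,1]
    - [-1.0,-0.3,10.3,0,0,0,1]
    - [-1.0,-0.3,10.3,0,0,0,0]
    - [-1.0,-0.3,10.3,0,0,0,0]
    - [-1.0,-0.3,10.3,0,0,0,0]
    - [-1.0,-0.3,10.3,0,0,0,0]
    - [-1.0,-0.3,10.3,0,0,0,0]
    - [-1.0,-0.3,10.3,0,0,0,0]
  force: 80

```text
time_s: 4.4
eef_pos: [0.611, 0.1063, 0.323]
tool_rot: [-3.141, 0.002, -2.87]
wrist_force: [-0.6, -0.6, 5.7]
gripper_width: 0.0219
gripper_force: 78.5
```

```bash
python3 - <<'E'
from h import *
import pickle
s,f=pickle.load(open("w2.pkl","rb")); c=cam(f,s)
print("pad",onz(c,(377.5,174),.009))
C=[onz(c,p,.06) for p in((285,79),(429,79),(418,213),(291,214))]; print(np.mean(C,0),C)
E
```

```text
pad [0.58281034 0.18192085 0.009     ]
[0.55593896 0.13545241 0.06      ] [array([0.50232823, 0.03844302, 0.06      ]), array([0.46115344, 0.18854559, 0.06      ]), array([0.60852605, 0.233611  , 0.06      ]), array([0.65174811, 0.08121005, 0.06      ])]
```

Emit:
arm_command:
  targets:
    - [0,0,-4,0,0,0,0]
    - [0,0,-9,0,0,0,0]
    - [0,0,-14,0,0,0,0]
    - [0,0,-18,0,0,0,0]
    - [0,0,-18,0,0,0,0]

```text
time_s: 5.03
eef_pos: [0.6105, 0.1064, 0.5041]
tool_rot: [3.14, 0.005, -2.871]
wrist_force: [0.5, 0.6, -4.1]
gripper_width: 0.0222
gripper_force: 79.0
```

```bash
cat > go.py <<'E'
from h import *
from plant import status
az=np.radians(175.3); t=np.radians(35); A=np.array([np.sin(t)*np.cos(az),np.sin(t)*np.sin(az),np.cos(t)]); M=np.array([.570,-.227,.130]); L=.317
def st():
    s=status.observe(); print({k:np.round(s[k],4).tolist() for k in("time_s","joint_positions","eef_pos","tool_rot","wrist_force","gripper_width","gripper_force")})
    return s,Rn.from_euler("xyz",s["tool_rot"]),np.array(s["eef_pos"])
def rel(R,p,R2,p2): print("shift cm",(R.inv().apply(p2-p)*100).round(2),"rot",(R.inv()*R2).as_rotvec().round(3))
def align(R,z):
    a=R.apply([0,0,1]); v=np.cross(a,z); n=np.linalg.norm(v); return Rn.from_rotvec(v/n*np.arctan2(n,a@z))*R if n>1e-9 else R
E
python3 - <<'E'
from go import *
s,R,p=st()
R2=align(R,-A); rel(R,p,R2,M+A*(L+.035)); print(R2.as_matrix().round(3))
E
```

```text
{'time_s': 5.025, 'joint_positions': [0.4332, 0.3274, 0.1678, -0.0004, -1.4056, -1.7331], 'eef_pos': [0.6105, 0.1064, 0.5041], 'tool_rot': [3.1403, 0.0054, -2.8707], 'wrist_force': [0.454, 0.592, -4.1277], 'gripper_width': 0.0222, 'gripper_force': 78.9702}
shift cm [ 31.82 -24.07   8.37] rot [ 0.212 -0.568 -0.   ]
[[-0.795 -0.205  0.572]
 [-0.281  0.959 -0.047]
 [-0.538 -0.198 -0.819]]
```

Emit:
arm_command:
  targets:
    - [4,-3,0,0.027,-0.071,0,0]
    - [8,-6,0,0.053,-0.142,0,0]
    - [12,-9,0,0.08,-0.213,0,0]
    - [16,-12,0,0.106,-0.284,0,0]
    - [20,-15,0,0.133,-0.355,0,0]
    - [24,-18,0,0.159,-0.426,0,0]
    - [28,-21,3,0.186,-0.497,0,0]
    - [31.8,-24.1,6,0.212,-0.568,0,0]
    - [31.8,-24.1,8.4,0.212,-0.568,0,0]
    - [31.8,-24.1,8.4,0.212,-0.568,0,0]

```text
time_s: 6.28
eef_pos: [0.3664, -0.2111, 0.4129]
tool_rot: [-2.913, 0.553, -2.809]
wrist_force: [-0.1, -0.0, -3.4]
gripper_width: 0.0223
gripper_force: 79.4
```

```bash
python3 - <<'E'
from go import *
import pickle
from plant import grab_frame
s,R,p=st()
R2=align(R,-A); rel(R,p,R2,M+A*(L+.035)); rel(R,p,R2,M+A*(L-.02))
fs=[grab_frame("side"),grab_frame("wrist"),grab_frame("top")]; pickle.dump((s,fs),open("w3.pkl","wb"))
c=cam(fs[0]); u=proj(c,M+.06*A)[0].astype(int); a=fs[0]["image"][u[1]-70:u[1]+70,u[0]-70:u[0]+70]
b=fs[1]["image"][100:300,180:460]
im=np.hstack([cv2.resize(a,(400,400)),cv2.resize(b,(400,286)).__class__(np.pad(cv2.resize(b,(400,286)),((0,114),(0,0),(0,0))).shape) if 0 else np.pad(cv2.resize(b,(400,286)),((0,114),(0,0),(0,0)))])
cv2.imwrite("pics/w3.png",im[:,:,::-1]); print(u, proj(c,M),proj(cam(fs[1],s),M))
E
```

```text
{'time_s': 6.275, 'joint_positions': [-0.1472, -0.0765, -0.5638, -0.0739, -0.4918, -1.1014], 'eef_pos': [0.3664, -0.2111, 0.4129], 'tool_rot': [-2.9126, 0.5528, -2.8087], 'wrist_force': [-0.1118, -0.0242, -3.3977], 'gripper_width': 0.0223, 'gripper_force': 79.4071}
shift cm [-0.49 -0.1  -0.32] rot [ 0.004 -0.017 -0.   ]
shift cm [-0.58 -0.12  5.18] rot [ 0.004 -0.017 -0.   ]
[360 132] [[351.12663873 140.01748816]] [[318.12970394 192.13571709]]
```

View pics/w3.png

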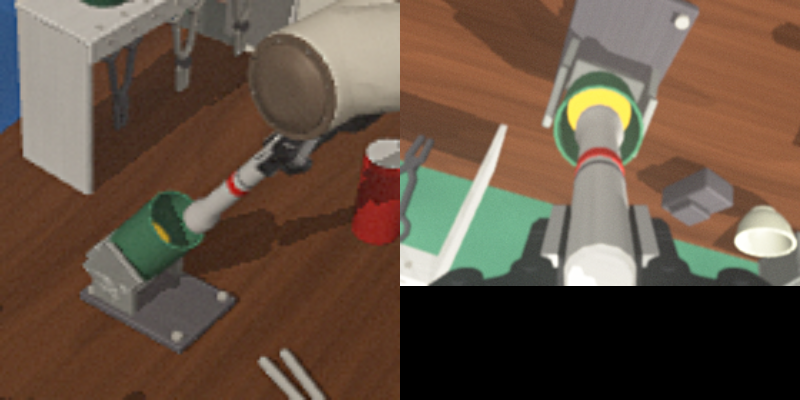

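The side crop shows the set lined up with the pot axis just outside the mouth. In the wrist crop the head sits centred in the mouth ring at about (599,125), so I'll enter with a small correction.

Emit:
arm_command:
  targets:
    - [-0.5,-0.1,1,0.004,-0.017,0,0]
    - [-0.6,-0.1,3,0.004,-0.017,0,0]
    - [-0.6,-0.1,5,0.004,-0.017,0,0]
    - [-0.6,-0.1,7,0.004,-0.017,0,0]
    - [-0.6,-0.1,7,0.004,-0.017,0,0]
    - [-0.6,-0.1,7,0.004,-0.017,0,0]

```text
time_s: 7.18
eef_pos: [0.4138, -0.2135, 0.3642]
tool_rot: [-2.896, 0.581, -2.796]
wrist_force: [0.0, -0.4, -3.3]
gripper_width: 0.0224
gripper_force: 79.5
```

```bash
python3 - <<'E'
from go import *
import pickle
s,fs=pickle.load(open("w3.pkl","rb")); R=Rn.from_euler("xyz",s["tool_rot"]); p=np.array(s["eef_pos"])
F=lambda h:p+R.apply([0,0,L-h])
for f,n in zip(fs,("side","wrist","top")):
    c=cam(f,s); im=f["image"].astype(int); m=(im[...,0]>130)&(im[...,1]<70)&(im[...,2]<80); u=proj(c,F(.091))[0]
    yy,xx=np.where(m); k=np.hypot(xx-u[0],yy-u[1])<25; print(n,"band pred",u,"seen",xx[k].mean() if k.any() else None,yy[k].mean() if k.any() else None,k.sum(),"face",proj(c,F(0)),"10mm scale",np.linalg.norm(proj(c,F(.091))-proj(c,F(.081))))
s,R,p=st(); v=p-L*A-M; print("tool-predicted face depth",-( (p+R.apply([0,0,L])-M)@A), "lateral",(p+R.apply([0,0,L])-M)-((p+R.apply([0,0,L])-M)@A)*A, "angle",np.degrees(np.arccos(-R.apply([0,0,1])@A)), "axial force", np.array(s["wrist_force"])@A)
rel(R,p,align(R,-A),M+A*(L-.045))
E
```

```text
side band pred [373.55952433 125.70882552] seen 371.38461538461536 127.3076923076923 13 face [[358.46507938 138.3671196 ]] 10mm scale 2.2688770730099455
wrist band pred [320.55076113 223.49936388] seen 319.1463414634146 207.03658536585365 82 face [[320.32676795 190.50858989]] 10mm scale 4.898131982798129
top band pred [383.70838431 198.55083695] seen 383.42424242424244 202.45454545454547 33 face [[380.15255299 185.68653373]] 10mm scale 1.5477469349317894
{'time_s': 7.175, 'joint_positions': [-0.1369, 0.0595, -0.5647, -0.1004, -0.3241, -1.0766], 'eef_pos': [0.4138, -0.2135, 0.3642], 'tool_rot': [-2.8962, 0.5806, -2.7956], 'wrist_force': [0.0321, -0.3669, -3.309], 'gripper_width': 0.0224, 'gripper_force': 79.4997}
tool-predicted face depth 0.03522423465911075 lateral [ 8.46527828e-03 -5.33833165e-05  5.91058275e-03] angle 0.7958037436546198 axial force -2.7461618886021717
shift cm [0.59 0.15 0.97] rot [-0.005  0.013  0.   ]
```

The wrist view matches an untilted, unslipped set: the head edge is at row 173 and the band crest is where I'd expect. The arm had simply been settling when I read it. Re-centre and go deeper.

Emit:
arm_command:
  targets:
    - [0.5,0.15,0.5,-0.005,0.013,0,0]
    - [0.5,0.15,1,-0.005,0.013,0,0]
    - [0.5,0.15,1,-0.005,0.013,0,0]
    - [0.5,0.15,1,-0.005,0.013,0,0]
    - [0.5,0.15,1,-0.005,0.013,0,0]

```text
time_s: 7.8
eef_pos: [0.415, -0.2142, 0.3526]
tool_rot: [-2.904, 0.567, -2.8]
wrist_force: [-0.3, 0.3, -3.0]
gripper_width: 0.0224
gripper_force: 79.5
```

```bash
cat >> go.py <<'E'
def dep():
    s,R,p=st(); F=p+R.apply([0,0,L])-M; print("depth mm",round(-F@A*1000,1),"lateral tool mm",(R.inv().apply(F+(-F@A)*A)*1000).round(1),"ang",round(np.degrees(np.arccos(-R.apply([0,0,1])@A)),2),"axialF",round(float(np.array(s["wrist_force"])@A),2))
    return s,R,p
E
python3 -c "
from go import *
s,R,p=dep(); rel(R,p,align(R,-A),M+A*(L-.053))"
```

```text
{'time_s': 7.8, 'joint_positions': [-0.1382, 0.0785, -0.5736, -0.1046, -0.3108, -1.0713], 'eef_pos': [0.415, -0.2142, 0.3526], 'tool_rot': [-2.9038, 0.5674, -2.8003], 'wrist_force': [-0.259, 0.2826, -2.9902], 'gripper_width': 0.0224, 'gripper_force': 79.4731}
depth mm 45.4 lateral tool mm [-0.1 -0.  -0. ] ang 0.04 axialF -2.29
shift cm [0.03 0.   0.76] rot [ 0.    -0.001  0.   ]
```

Emit:
arm_command:
  targets:
    - [0,0,0.4,0,0,0,0]
    - [0,0,0.8,0,0,0,0]
    - [0,0,0.8,0,0,0,0]

```text
time_s: 8.18
eef_pos: [0.4196, -0.2145, 0.3453]
tool_rot: [-2.905, 0.566, -2.801]
wrist_force: [-0.4, 0.5, -3.0]
gripper_width: 0.0225
gripper_force: 79.5
```

```bash
python3 - <<'E'
from go import *
import pickle
dep()
s,f=pickle.load(open("w1.pkl","rb")); c=cam(f,s); h=cv2.cvtColor(f["image"],cv2.COLOR_RGB2HSV)
m=((h[...,0]>22)&(h[...,0]<36)&(h[...,1]>95)&(h[...,2]>110)).astype(np.uint8); m[:,:240]=0; m[:,312:]=0; m[:220]=0; m[295:]=0
P=np.c_[np.where(m)[1],np.where(m)[0]]; print(len(P),P.min(0),P.max(0),P.mean(0))
ph=np.linspace(0,6.28,100); e=np.array([-np.sin(az),np.cos(az),0]); g=np.cross(A,e)
for d in range(50,95,6):
    pp=proj(c,M-d/1000*A+.03*(np.cos(ph)[:,None]*e+np.sin(ph)[:,None]*g)); print(d,pp.min(0).round(1),pp.max(0).round(1),pp.mean(0).round(1),round(cv2.contourArea(pp.astype(np.float32))))
E
```

```text
{'time_s': 8.175, 'joint_positions': [-0.1377, 0.0963, -0.5735, -0.1094, -0.2948, -1.0668], 'eef_pos': [0.4196, -0.2145, 0.3453], 'tool_rot': [-2.9048, 0.5661, -2.8009], 'wrist_force': [-0.4042, 0.5283, -2.9661], 'gripper_width': 0.0225, 'gripper_force': 79.4981}
depth mm 54.1 lateral tool mm [0.7 0.4 0. ] ang 0.13 axialF -2.17
1728 [252 235] [298 282] [274.99363426 258.47453704]
50 [252.4 234.1] [298.5 280.5] [275.4 257. ] 1678
56 [252.5 234.8] [298.  280.5] [275.2 257.4] 1629
62 [252.6 235.5] [297.4 280.5] [275.  257.7] 1582
68 [252.8 236.2] [296.9 280.5] [274.8 258. ] 1537
74 [252.9 236.8] [296.4 280.5] [274.6 258.4] 1494
80 [253.  237.4] [295.9 280.5] [274.4 258.7] 1453
86 [253.1 238. ] [295.4 280.5] [274.2 259. ] 1413
92 [253.2 238.6] [294.9 280.6] [274.  259.3] 1375
```

Emit:
arm_command:
  targets:
    - [0,0,0.2,0,0,0,0]
    - [0,0,0.3,0,0,0,0]
    - [0,0,0.3,0,0,0,0]

```text
time_s: 8.55
eef_pos: [0.4212, -0.2147, 0.3433]
tool_rot: [-2.904, 0.567, -2.801]
wrist_force: [-0.1, -0.1, -3.9]
gripper_width: 0.0225
gripper_force: 79.5
```

Emit:
arm_command:
  targets:
    - [0,0,0.2,0,0,0,0]
    - [0,0,0.3,0,0,0,0]
    - [0,0,0.3,0,0,0,0]

```text
time_s: 8.93
eef_pos: [0.423, -0.2148, 0.341]
tool_rot: [-2.904, 0.567, -2.8]
wrist_force: [-1.8, 0.1, -2.1]
gripper_width: 0.0219
gripper_force: 79.6
```

The axial force has gone from about -2.6 to -0.7 N, which means contact near 59 mm depth. Press a little further.

Emit:
arm_command:
  targets:
    - [0,0,0.2,0,0,0,0]
    - [0,0,0.2,0,0,0,0]

```text
time_s: 9.18
eef_pos: [0.4241, -0.2149, 0.3394]
tool_rot: [-2.904, 0.567, -2.8]
wrist_force: [-2.4, 0.9, -0.7]
gripper_width: 0.0219
gripper_force: 79.8
```

```bash
python3 -c "
from go import *
dep()"
```

```text
{'time_s': 9.175, 'joint_positions': [-0.1373, 0.1118, -0.5722, -0.1143, -0.2793, -1.0619], 'eef_pos': [0.4241, -0.2149, 0.3394], 'tool_rot': [-2.904, 0.5672, -2.8005], 'wrist_force': [-2.3846, 0.8748, -0.67], 'gripper_width': 0.0219, 'gripper_force': 79.8378}
depth mm 61.5 lateral tool mm [0.1 0.  0. ] ang 0.06 axialF 0.86
```

Contact is about 3.4 N, square and centred. I'll go 1 mm further and hold for about 0.6 s.

Emit:
arm_command:
  targets:
    - [0,0,0.1,0,0,0,0]
    - [0,0,0.1,0,0,0,0]
    - [0,0,0.1,0,0,0,0]
    - [0,0,0.1,0,0,0,0]
    - [0,0,0.1,0,0,0,0]

```text
time_s: 9.8
eef_pos: [0.4247, -0.215, 0.3386]
tool_rot: [-2.904, 0.567, -2.801]
wrist_force: [-2.0, 0.3, -0.5]
gripper_width: 0.022
gripper_force: 80.0
```

```bash
python3 -c "
from go import *
s,R,p=dep()
# upright over the pad: straight out first, then to above the pad
p1=p+A*.12; print('after retreat',p1)
Rv=Rn.from_euler('xyz',[np.pi,0,-2.871]); T=np.array([.583,.182,.009+L+.14])
rel(R,p1,Rv,T)"
```

```text
{'time_s': 9.8, 'joint_positions': [-0.1373, 0.114, -0.5721, -0.115, -0.2773, -1.0613], 'eef_pos': [0.4247, -0.215, 0.3386], 'tool_rot': [-2.904, 0.5672, -2.8005], 'wrist_force': [-2.0045, 0.2709, -0.5006], 'gripper_width': 0.022, 'gripper_force': 79.9586}
depth mm 62.5 lateral tool mm [0.1 0.  0. ] ang 0.06 axialF 0.75
after retreat [ 0.3560728  -0.20933822  0.43686242]
shift cm [-30.64  32.25   8.72] rot [-0.211  0.572  0.001]
```

The force margin above 2.5 N is thin given the sensor noise, so I'll press 1.5 mm more and hold again.

Emit:
arm_command:
  targets:
    - [0,0,0.15,0,0,0,0]
    - [0,0,0.15,0,0,0,0]
    - [0,0,0.15,0,0,0,0]
    - [0,0,0.15,0,0,0,0]
    - [0,0,0.15,0,0,0,0]

```text
time_s: 10.42
eef_pos: [0.4255, -0.215, 0.3373]
tool_rot: [-2.904, 0.567, -2.8]
wrist_force: [-2.2, 0.5, 0.6]
gripper_width: 0.0218
gripper_force: 80.1
```

```bash
python3 -c "
from go import *
dep()"
```

```text
{'time_s': 10.425, 'joint_positions': [-0.1372, 0.1171, -0.5718, -0.116, -0.2744, -1.0602], 'eef_pos': [0.4255, -0.215, 0.3373], 'tool_rot': [-2.9039, 0.5672, -2.8004], 'wrist_force': [-2.1931, 0.4987, 0.636], 'gripper_width': 0.0218, 'gripper_force': 80.0813}
depth mm 64.0 lateral tool mm [0.1 0.1 0. ] ang 0.06 axialF 1.8
```

About 4.4 N held, so the wax step is done. Retreat straight along the pot axis.

Emit:
arm_command:
  targets:
    - [0,0,-3,0,0,0,0]
    - [0,0,-6,0,0,0,0]
    - [0,0,-9,0,0,0,0]
    - [0,0,-12,0,0,0,0]
    - [0,0,-12,0,0,0,0]
    - [0,0,-12,0,0,0,0]
    - [0,0,-12,0,0,0,0]

```text
time_s: 11.3
eef_pos: [0.3573, -0.2093, 0.4341]
tool_rot: [-2.906, 0.564, -2.802]
wrist_force: [0.3, -0.7, -4.3]
gripper_width: 0.0221
gripper_force: 79.5
```

```bash
python3 -c "
from go import *
s,R,p=dep()
Rv=Rn.from_euler('xyz',[np.pi,0,-2.871]); rel(R,p,Rv,np.array([.583,.182,.009+L+.14])); print(R.inv().apply([0,0,1]))"
```

```text
{'time_s': 11.3, 'joint_positions': [-0.1469, -0.1164, -0.5438, -0.0726, -0.539, -1.1017], 'eef_pos': [0.3573, -0.2093, 0.4341], 'tool_rot': [-2.9063, 0.5643, -2.8017], 'wrist_force': [0.3163, -0.6773, -4.3042], 'gripper_width': 0.0221, 'gripper_force': 79.5093}
depth mm -54.5 lateral tool mm [1.5 0.9 0. ] ang 0.25 axialF -3.74
shift cm [-30.7   32.21   8.38] rot [-0.209  0.569  0.001]
[-0.53485649 -0.19702054 -0.82165165]
```

Emit:
arm_command:
  targets:
    - [-5,3,-1.5,-0.023,0.063,0,0]
    - [-9.5,6.2,-2.2,-0.046,0.126,0,0]
    - [-12.9,9.7,-1.3,-0.07,0.19,0,0]
    - [-16.3,13.3,-0.4,-0.093,0.253,0,0]
    - [-19.8,16.9,0.6,-0.116,0.316,0,0]
    - [-23.2,20.5,1.5,-0.139,0.379,0,0]
    - [-26.6,24.1,2.4,-0.163,0.443,0,0]
    - [-30,27.6,3.3,-0.186,0.506,0,0]
    - [-33.4,31.2,4.3,-0.209,0.569,0,0]
    - [-33.4,31.2,4.3,-0.209,0.569,0,0]

```text
time_s: 12.55
eef_pos: [0.5857, 0.1858, 0.514]
tool_rot: [-3.14, 0.001, -2.868]
wrist_force: [-0.2, -0.1, -4.1]
gripper_width: 0.0221
gripper_force: 79.8
```

Emit:
arm_command:
  targets:
    - [0,0,0,0,0,0,0]
    - [0,0,0,0,0,0,0]

```text
time_s: 12.8
eef_pos: [0.5826, 0.181, 0.5179]
tool_rot: [-3.139, 0.003, -2.871]
wrist_force: [-0.4, 0.6, -3.4]
gripper_width: 0.0225
gripper_force: 79.9
```

```bash
python3 - <<'E'
from go import *
from plant import grab_frame
import pickle
s,R,p=st(); Rv=Rn.from_euler('xyz',[np.pi,0,-2.871]); rel(R,p,Rv,np.array([.583,.182,.009+L+.10]))
fs=[grab_frame("side"),grab_frame("wrist")]; pickle.dump((s,fs),open("w4.pkl","wb"))
c=cam(fs[0]); F=p+R.apply([0,0,L]); T=p+R.apply([0,0,L-.18]); print("face/top pred side",proj(c,F),proj(c,T),"wrist face,pad",proj(cam(fs[1],s),F),proj(cam(fs[1],s),[.583,.182,.009]))
u=proj(c,F)[0].astype(int); a=fs[0]["image"][u[1]-90:u[1]+90,u[0]-90:u[0]+90]; b=fs[1]["image"][60:340,180:460]
cv2.imwrite("pics/w4.png",np.hstack([cv2.resize(a,(400,400)),cv2.resize(b,(400,400))])[:,:,::-1]); print(u)
E
```

```text
{'time_s': 12.8, 'joint_positions': [0.567, 0.3064, 0.1696, 0.0032, -1.4314, -1.8678], 'eef_pos': [0.5826, 0.181, 0.5179], 'tool_rot': [-3.1393, 0.0034, -2.8711], 'wrist_force': [-0.3999, 0.5854, -3.4184], 'gripper_width': 0.0225, 'gripper_force': 79.8941}
shift cm [-0.04  0.1   9.19] rot [-0.002  0.003 -0.   ]
face/top pred side [[262.87274441 198.69590711]] [[256.38030311 146.44435704]] wrist face,pad [[320.24347974 190.42368252]] [[321.19008793 159.29911617]]
[262 198]
```

View pics/w4.png

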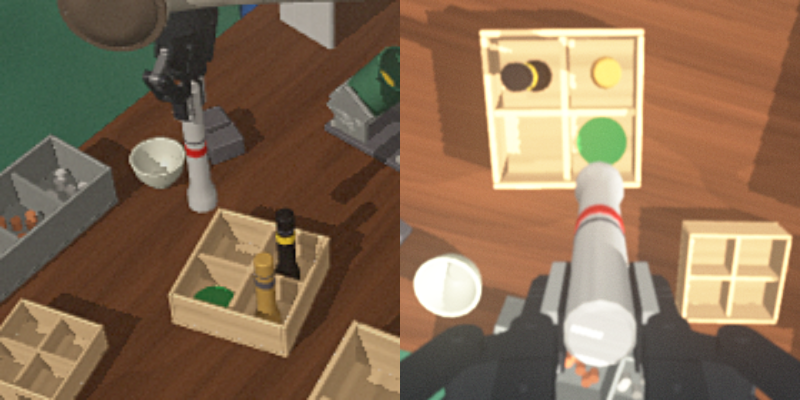

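The set hangs upright over the pad cell, with its face at about (262,200) in the side view as predicted and no tilt visible. Lower it.

Emit:
arm_command:
  targets:
    - [0,0.1,4,0,0.003,0,0]
    - [0,0.1,8,0,0.003,0,0]
    - [0,0.1,12,0,0.003,0,0]
    - [0,0.1,15,0,0.003,0,0]
    - [0,0.1,17,0,0.003,0,0]
    - [0,0.1,18.2,0,0.003,0,0]
    - [0,0.1,18.2,0,0.003,0,0]
    - [0,0.1,18.2,0,0.003,0,0]

```text
time_s: 13.9
eef_pos: [0.5835, 0.1825, 0.3372]
tool_rot: [-3.14, 0.003, -2.87]
wrist_force: [0.3, -0.1, -3.4]
gripper_width: 0.0225
gripper_force: 79.9
```

Emit:
arm_command:
  targets:
    - [0,0,0.4,0,0,0,0]
    - [0,0,0.7,0,0,0,0]
    - [0,0,0.7,0,0,0,0]

```text
time_s: 14.28
eef_pos: [0.583, 0.1825, 0.3286]
tool_rot: [-3.139, -0.001, -2.87]
wrist_force: [1.0, 0.3, -3.8]
gripper_width: 0.022
gripper_force: 79.9
```

Face is about 2.6 mm above the pad. Feel for it.

Emit:
arm_command:
  targets:
    - [0,0,0.2,0,0,0,0]
    - [0,0,0.2,0,0,0,0]
    - [0,0,0.2,0,0,0,0]

```text
time_s: 14.65
eef_pos: [0.5832, 0.1825, 0.3269]
tool_rot: [-3.139, -0.0, -2.87]
wrist_force: [0.0, -0.7, -3.4]
gripper_width: 0.0225
gripper_force: 79.9
```

Emit:
arm_command:
  targets:
    - [0,0,0.1,0,0,0,0]
    - [0,0,0.1,0,0,0,0]
    - [0,0,0.1,0,0,0,0]

```text
time_s: 15.02
eef_pos: [0.5832, 0.1825, 0.3261]
tool_rot: [-3.139, 0.0, -2.87]
wrist_force: [0.2, 0.7, -1.5]
gripper_width: 0.0225
gripper_force: 80.1
```

Contact at TCP z 0.326, exactly as expected. Seat it, release, and rise straight up.

Emit:
arm_command:
  targets:
    - [0,0,0.05,0,0,0,0]
    - [0,0,0.05,0,0,0,0]
    - [0,0,0.05,0,0,0,0.5]
    - [0,0,0.05,0,0,0,1]
    - [0,0,0.05,0,0,0,1]
    - [0,0,0.05,0,0,0,1]
    - [0,0,0.05,0,0,0,1]
    - [0,0,0.05,0,0,0,1]

```text
time_s: 16.02
eef_pos: [0.5832, 0.1825, 0.3254]
tool_rot: [-3.139, -0.0, -2.87]
wrist_force: [0.3, -0.2, -0.6]
gripper_width: 0.085
gripper_force: 0.0
```

Emit:
arm_command:
  targets:
    - [0,0,-2,0,0,0,1]
    - [0,0,-5,0,0,0,1]
    - [0,0,-9,0,0,0,1]
    - [0,0,-13,0,0,0,1]
    - [0,0,-15,0,0,0,1]
    - [0,0,-15,0,0,0,1]
    - [0,0,-15,0,0,0,1]

```text
time_s: 16.9
eef_pos: [0.5828, 0.1828, 0.4739]
tool_rot: [-3.139, -0.003, -2.87]
wrist_force: [0.2, -0.3, -0.2]
gripper_width: 0.0852
gripper_force: 0.0
```

```bash
python3 - <<'E'
from go import *
from plant import grab_frame
s,R,p=st()
f=grab_frame("side"); c=cam(f); print(proj(c,[.583,.182,.189]),proj(c,[.583,.182,.009]))
u=proj(c,[.56,.14,.09])[0].astype(int); a=f["image"][u[1]-60:u[1]+60,u[0]-60:u[0]+60]
w=grab_frame("wrist"); b=w["image"][20:300,180:460]; print(u,proj(cam(w,s),[.583,.182,.189]))
cv2.imwrite("pics/w5.png",np.hstack([cv2.resize(a,(400,400)),cv2.resize(b,(400,400))])[:,:,::-1])
E
```

```text
{'time_s': 16.9, 'joint_positions': [0.5688, 0.3236, 0.0886, 0.0014, -1.3389, -1.8689], 'eef_pos': [0.5828, 0.1828, 0.4739], 'tool_rot': [-3.1394, -0.0026, -2.8705], 'wrist_force': [0.1558, -0.2957, -0.1999], 'gripper_width': 0.0852, 'gripper_force': 0.0}
[[263.15833515 202.21667891]] [[268.52309432 244.38630914]]
[282 220] [[320.15756912 200.30380205]]
```

View pics/w5.png

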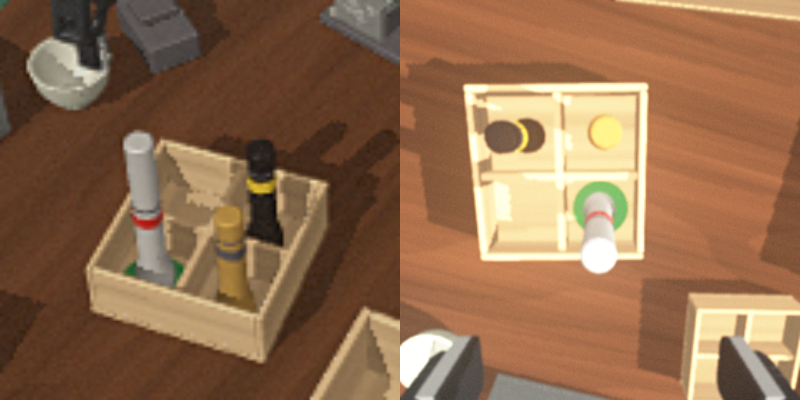

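The nickel set stands upright on the green pad, with its top at about (140,140) in the side crop as predicted. The brass and black sets still stand, and the gripper is open and clear of everything.

```bash
python3 -c "
from plant import job
print(job.sign_off())"
```

```text
the job is handed in; nothing more can be done
None
```

The nickel set was pressed on the puck (about 4.4 N, square and centred), then stood upright and released on the green pad; the brass and black sets are still standing, and the job is handed in at about 17 s, with no verdict shown.

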